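Close the balance's draught door and tare it

ROBOT

A 6-joint arm with a two-finger parallel gripper is mounted at the origin on a cart in front of the work surface, level with it; the furniture and walls round the work are solid. World frame = base frame: x ahead of the robot, y to its left, z up, the work surface at z = 0. Lengths are in m, angles in rad, forces in N, time in s.
With the tool pointing down it reaches from about 0.275 to 1 m from the base axis. Payload 8.4 kg.
Tool frame: the origin (TCP) lies at the very end of the fingers, on their centre line; the grasp point (between the pads) lies 19 mm behind it; z points along the fingers, x is the direction in which the jaws open and shut, and the axes are right-handed (so a half turn about z gives the same grasp; the last joint's range is limited). The gripper opens to 85 mm and grips with 20 to 120 N. Pads are 22 mm wide; open, the fingers measure 114 mm over their backs; the gripper's body (76 mm by 85 mm) begins 54 mm behind the grasp point. The pads swing forward as they close: fully open they stand 13 mm farther back than shut.
Start: joints at [1.136, 0.353, 1.633, -0, 1.155, -0.002], TCP at [0.262, 0.567, 0.231] pointing down, gripper open.
Joint ranges: [-2.63, 2.63], [-0.92, 2.1], [0.06, 2.66], [-1.3, 4.44], [0, 2.69], [-3.02, 3.02]. Speed limits (rad/s): [2.22, 2.22, 2.79, 3.14, 3.14, 3.14].

INTERFACE

Orientations are given as a unit quaternion [w, x, y, z].
In Python, from plant import manip gives the robot as it stands.
- The arm moves only by the tool jog_arm, never from a script. Its argument "steps" is a list of rows, each an object with "gripper": the opening, from 0 (shut) to 1 (fully open); "dp": the shift along the tool's x, y, z scaled (see below), a list of three; "angular": the turn, a rotation vector about the tool's x, y, z scaled (see below), a list of three. A call has exactly 10 rows; each row shifts and turns the commanded pose from where the row before left it, along the tool's axes as they then stand; what a row does not reach is not made up. The controller multiplies each number of a shift by 0.5 m and each number of a turn by 0.15 rad. A row lasts 1/8 s, in which the tool goes at most 62.5 mm and 10.7 degrees, less where a joint would pass 70% of its speed; a pose out of reach is approached as far as the arm can. A call with a number of a shift or a turn outside -1 to 1 is refused whole. A call with a gripper value outside its range is refused whole. The fingers move at their own pace and stop on an object; "squeeze" is the grip in N (left out, the last holds). Time passes only in rows, so rows that do not move let the fingers close, or fill a call up. It gives the time, the measured TCP pose, the force and the opening at its end, in the units of the state.
- manip.sense(): the state, without advancing time (a new reading comes with each control period).
- manip.camera(name): name is "scene" or "top"; returns (picture, depth): 384x512x3 uint8, red, green, blue; 384x512 float32, m along the optical axis (not along the pixel's ray), 0 where there is no reading.
- manip.get_calibration(name): a dict with "K" (3x3 intrinsics, pixels), "dist" ([k1, k2, p1, p2, k3] as OpenCV has them; the pictures are not rectified), "view" (4x4, takes a point from world to camera coordinates). Camera axes: x right, y up, looking along -z (the intrinsics and any distortion apply to the point x, -y, -z); pixel columns grow to the right and rows downward; lengths in m; the calibration is good to about 2 mm. A picture is of the moment at which its call begins. get_calibration takes no time and is no camera call.
- manip.sign_off(): hands the job in, once; it reports no verdict.
The state is a dict: "time_s": time; "joint_positions": joint angles; "qd": joint speeds; "tau": joint torques, N m; "position": TCP position; "ee_rot": TCP orientation; "wrist_force": force on the tool from outside, world axes, zero at the start; "ft_torque": the same for the moment, N m; "finger_gap": finger opening in m.
Only numpy, scipy, OpenCV 4.12 (cv2) and the standard library are available. Lean on these libraries where they do the work, as an engineer would, in place of code of your own. Each camera call takes 0.05 s, during which the arm holds its last target.

TASK

An empty dish is on the pan of the laboratory balance and the glass door in the top of its draught shield has been left ajar. With the fingertips, gently push the door fully shut by its grey lip, then press the blue tare key down lightly, let it come up again and withdraw. Press no other key, leave the dish on the pan untouched and leave the jars, the scoop and the tweezers where they are.

Things in the scene. Friction and masses are not known exactly. Their poses are not given: they have to be found in the camera images.
- balance: White precision balance fixed on the bench, 288 mm deep (x), 200 wide (y). Origin under its centre on the bench; x points from its front (keys, towards the robot) to its back, y to its left seen from the front. Front: panel sloping up to the back by 0.20 rad, four keys. Back: glass draught shield, x -28 to 141 mm, y -87 to 87, rails' top 159 mm high, topped by a sliding glass door; 90 mm behind the keys.
- pan (a point): Centre of the top of the round steel pan (96 mm across) inside the draught shield, 78 mm above the bench, at x = 56 mm of the balance.
- draught_door (a joint): Opening of the glass top door in m: 0 fully shut against its stop, 0.060 fully open. It slides along the balance's x axis: it opens towards the back and is shut by pushing its lip towards the front (-x of the balance). Sliding friction about 1 N; it stays where it is left.
- door_lip (a point): Middle of the top edge of the grey lip standing up along the door's front edge; moves with the door. Lip 12 mm thick (x, 6 each side of this point), 120 mm wide (y), top 174 mm above the bench. Behind it the door's flat glass, 150 mm long, upper face 20 mm below this point; rails 77 to 87 mm to either side stand 5 mm above the glass. In front of the lip is the gap into the shield while the door is ajar.
- tare_key (a joint): Blue tare key of the balance: the third from the left, with two white arrows that meet at a bar; 28 mm wide, 22 mm deep, its top 8 mm proud of the panel. Value in m: 0 up, 0.006 fully down; a spring returns it when let go (1.5 N starts it, 3.6 N holds it half down, 5.7 N fully).
- tare_key_top (a point): Middle of the top face of the blue tare key, about 61 mm above the bench with the key up; it moves with the key. The face slopes with the panel (its normal leans 0.20 rad from vertical, towards the front). The keys stand in a row along the balance's y axis, 46 mm from middle to middle.
- power_key (a joint): Green power key of the balance: the leftmost, 92 mm to the left (+y) of the tare key; 28 mm wide, 22 mm deep, its top 8 mm proud of the panel. Value in m: 0 up, 0.006 fully down; a spring returns it when let go (1.5 N starts it, 3.6 N holds it half down, 5.7 N fully).
- menu_key (a joint): White menu key of the balance: the second from the left, 46 mm to the left (+y) of the tare key; 28 mm wide, 22 mm deep, its top 8 mm proud of the panel. Value in m: 0 up, 0.006 fully down; a spring returns it when let go (1.5 N starts it, 3.6 N holds it half down, 5.7 N fully).
- print_key (a joint): White print key of the balance: the rightmost, 46 mm to the right (-y) of the tare key; 28 mm wide, 22 mm deep, its top 8 mm proud of the panel. Value in m: 0 up, 0.006 fully down; a spring returns it when let go (1.5 N starts it, 3.6 N holds it half down, 5.7 N fully).
- dish: Loose round aluminium sample dish, 68 mm across, 7 mm high, 12 g, lying on the pan inside the draught shield; origin under its middle.
- jar_tan: Loose sample jar with a blue screw cap and tan contents, 60 mm across, 74 mm high, standing left of the balance; origin under its middle.
- jar_white_powder: Loose sample jar with a black screw cap and white contents, 60 mm across, 74 mm high, standing left of the balance; origin under its middle.
- tweezers: Loose steel tweezers, 126 x 11 x 7 mm, lying on the bench left of the keys; origin under their middle, long axis x.
- scoop: Loose small aluminium scoop, 117 x 36 x 20 mm, lying on the bench right of the balance; origin under its middle, long axis x.
Not all that is in view belongs to the job. What is meant by the dish is not purple, and is the smaller of those in its own colour.

How it is judged:
By the outcome, as a careful person would: the job done as asked, in the order asked, and still so for the second after the job is handed in, with the robot touching nothing.
It also fails if it takes over 35 s, if anything falls off the work surface, if the arm or the gripper's body presses on something with over 40 N, if the wrist force passes 120 N, or if a joint passes its speed limit or range.

## Working session

There is one attempt and no reset: what is moved stays moved. The work goes in short steps, Python scripts to look and compute and a tool call to move; the robot and the scene stay as the last step left them, time stands still between calls to the robot, and variables do not carry over. Pictures are saved under pics/ and viewed, and the job is handed in when it is done.

Besides the shell and the picture viewer there is one more tool, called after "Call:" as name([rows], argument=value, ...), one row to a line, values as JSON. jog_arm: Moves the arm, as the interface text tells. Shifts and turns lie within -1 to 1; 1 stands for 0.5 m of shift or 0.15 rad of turn. Its arguments: {"type":"object","properties":{"steps":{"type":"array"},"squeeze":{"type":"number"}},"required":["steps"]}

```bash
mkdir -p pics; ls; python3 - <<'E'
from plant import manip
import cv2,numpy as np
np.set_printoptions(precision=4,suppress=True)
print(manip.sense())
for n in("scene","top"):
    p,d=manip.camera(n); c=manip.get_calibration(n); print(n,c)
    cv2.imwrite(f"pics/{n}0.png",p[:,:,::-1]); np.savez(f"{n}0.npz",p=p,d=d,**{k:np.array(v) for k,v in c.items()})
E
```

```text
pics
{'time_s': 0.0, 'joint_positions': array([ 1.1356,  0.3536,  1.6341,  0.    ,  1.1552, -0.0024]), 'qd': array([ 0.0004, -0.0012, -0.0008, -0.0007,  0.0016, -0.0006]), 'tau': array([  0.0008, -60.5262, -34.2067,  -0.    ,   0.0095,   0.0001]), 'position': array([0.2619, 0.5669, 0.2306]), 'ee_rot': array([ 0.0004,  0.8424,  0.5388, -0.0006]), 'wrist_force': array([-0.1135, -0.334 ,  1.0008]), 'ft_torque': array([ 0.0414, -0.0135,  0.0071]), 'finger_gap': 0.08530233281418068}
scene {'K': array([[407.3576,   0.    , 259.4162],
       [  0.    , 407.3576, 192.2103],
       [  0.    ,   0.    ,   1.    ]]), 'dist': array([-0.147,  0.   ,  0.   ,  0.   ,  0.   ]), 'view': array([[-0.9894,  0.1444, -0.0115,  0.5251],
       [-0.1199, -0.7713,  0.625 , -0.1547],
       [ 0.0814,  0.6198,  0.7805, -1.1716],
       [ 0.    ,  0.    ,  0.    ,  1.    ]])}
top {'K': array([[440.3389,   0.    , 253.2349],
       [  0.    , 440.3389, 192.2947],
       [  0.    ,   0.    ,   1.    ]]), 'dist': array([-0.0742,  0.    ,  0.    ,  0.    ,  0.    ]), 'view': array([[ 0.0084, -0.9999,  0.0071, -0.1828],
       [ 0.9831,  0.0095,  0.183 , -0.5138],
       [-0.1831,  0.0055,  0.9831, -1.221 ],
       [ 0.    ,  0.    ,  0.    ,  1.    ]])}
```

View pics/scene0.png

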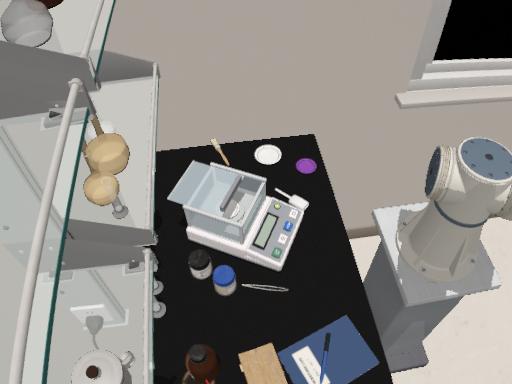

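View pics/top0.png

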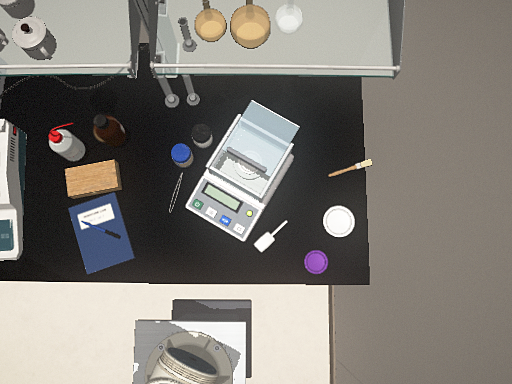

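The top view shows the balance turned about 25–30° clockwise: the keys are at about (197–240, 203–228) and the lip at about (245,162). The blue tare key is near (225,220).

```bash
python3 - <<'E'
import cv2,numpy as np
p=np.load("top0.npz")["p"][90:250,170:310,::-1]
cv2.imwrite("pics/topz.png",cv2.resize(p,None,fx=5,fy=3.75*5/3.75*0.75,interpolation=cv2.INTER_CUBIC) if 0 else cv2.resize(p,(525,600),interpolation=cv2.INTER_CUBIC))
p=np.load("scene0.npz")["p"][150:280,160:320,::-1]
cv2.imwrite("pics/scenez.png",cv2.resize(p,(736,598),interpolation=cv2.INTER_CUBIC))
E
```

```text
(no output)
```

View pics/topz.png

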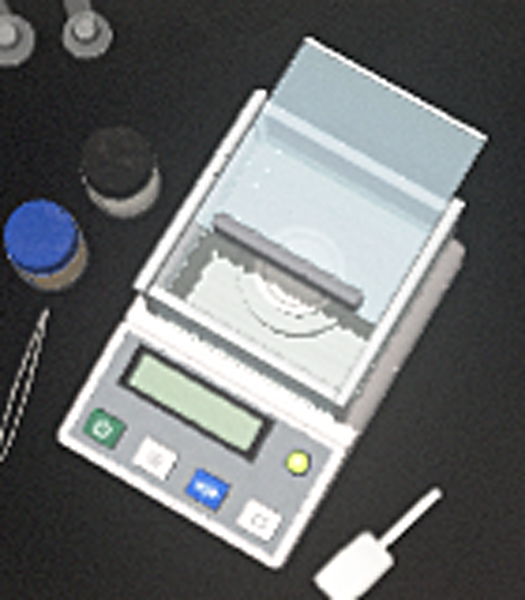

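View pics/scenez.png

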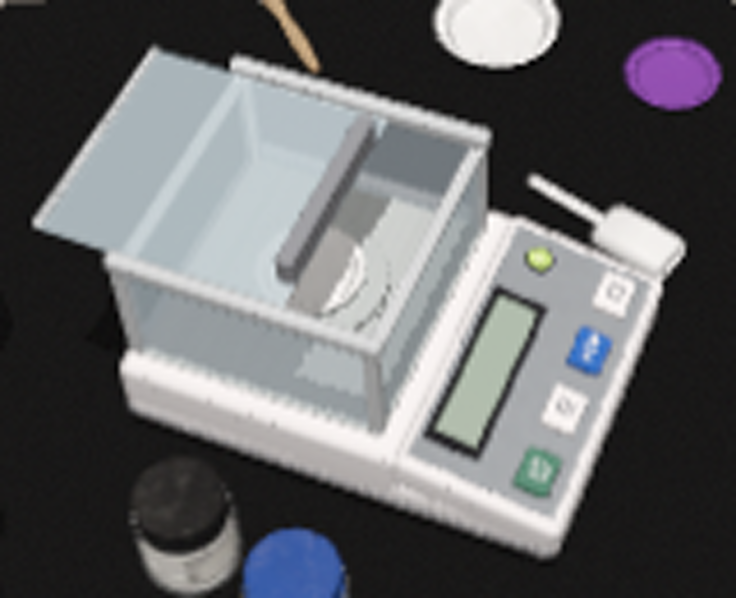

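```bash
cat > h.py <<'E'
import cv2,numpy as np
np.set_printoptions(precision=4,suppress=True)
def load(n): return np.load(n+".npz")
def ray(c,uv):
    q=cv2.undistortPoints(np.array(uv,float).reshape(-1,1,2),c["K"],c["dist"]).reshape(-1,2)
    d=np.c_[q[:,0],-q[:,1],-np.ones(len(q))]
    R=c["view"][:3,:3];t=c["view"][:3,3]
    return -R.T@t, d@R
def onz(c,uv,z):
    o,d=ray(c,uv); return o+d*((z-o[2])/d[:,2])[:,None]
def proj(c,P):
    P=np.atleast_2d(P);q=P@c["view"][:3,:3].T+c["view"][:3,3]
    q=q*[1,-1,-1]
    return cv2.projectPoints(q,np.zeros(3),np.zeros(3),c["K"],c["dist"])[0].reshape(-1,2)
def tri(c1,u1,c2,u2):
    o1,d1=ray(c1,u1);o2,d2=ray(c2,u2);d1=d1[0];d2=d2[0]
    A=np.c_[d1,-d2];s=np.linalg.lstsq(A,o2-o1,rcond=None)[0]
    a=o1+s[0]*d1;b=o2+s[1]*d2
    return (a+b)/2,np.linalg.norm(a-b)
E
cat > m.py <<'E'
from h import *
cs={n:load(n+"0") for n in("top","scene")}
roi={"top":(180,90,310,250),"scene":(160,150,320,280)}
C={}
for n,c in cs.items():
    x0,y0,x1,y1=roi[n]; hsv=cv2.cvtColor(c["p"],cv2.COLOR_RGB2HSV)
    for k,(lo,hi) in {"blue":((100,120,80),(125,255,255)),"green":((65,80,40),(95,255,160)),"grey":((0,0,80),(179,25,140)),"white":((0,0,215),(179,30,255))}.items():
        m=cv2.inRange(hsv,lo,hi); z=np.zeros_like(m); z[y0:y1,x0:x1]=m[y0:y1,x0:x1]
        nn,l,s,ce=cv2.connectedComponentsWithStats(z)
        for i in range(1,nn):
            if s[i,4]>25:
                r=cv2.minAreaRect(np.argwhere(l==i)[:,::-1].astype(np.float32))
                print(n,k,s[i],ce[i],r)
E
python3 m.py
```

```text
top blue [180 143  10  20 158] [183.7848 152.3797] ((184.5, 152.5), (19.0, 9.0), 90.0)
top blue [220 215  11  11  52] [225.0577 219.9423] ((224.88461303710938, 219.92306518554688), (9.15255355834961, 7.211102485656738), 33.690067291259766)
top green [193 199  10  10  39] [197.4359 203.3077] ((197.02940368652344, 203.61764526367188), (8.917926788330078, 6.859943389892578), 30.963756561279297)
top grey [187  90  13  16 111] [192.2883  97.6486] ((193.0, 97.5), (15.0, 12.0), 90.0)
top grey [193 136  20  12  46] [203.587  143.3478] ((203.39410400390625, 142.5235137939453), (9.436476707458496, 19.198347091674805), 77.47119140625)
top grey [215 150  54  30 194] [239.3866 163.1392] ((242.58062744140625, 170.4443359375), (51.82817077636719, 21.160614013671875), 28.810794830322266)
top grey [272 151  20  32  46] [281.6957 165.3043] ((281.20587158203125, 166.32351684570312), (1.3719886541366577, 36.35770034790039), 30.963756561279297)
top grey [208 168  57  35 149] [235.7852 184.9933] ((234.50003051757812, 185.00001525878906), (62.60989761352539, 6.708203315734863), 26.56505012512207)
top grey 
[... 2539 characters left out ...]
.9385986328125), (102.75631713867188, 60.925086975097656), 20.942649841308594)
scene white [216 201   7  15  41] [218.3659 208.2927] ((218.67588806152344, 208.11036682128906), (13.951641082763672, 5.813183784484863), 85.2363510131836)
scene white [231 204   9  13  41] [235.5366 210.4146] ((235.70001220703125, 210.6000213623047), (3.5777084827423096, 13.86362075805664), 26.56505012512207)
scene white [289 209   9  10  51] [293.1176 213.5686] ((293.3000183105469, 213.4000244140625), (7.155416965484619, 7.602630138397217), 26.56505012512207)
scene white [278 234  10  10  56] [282.25   238.6607] ((282.20001220703125, 238.60000610351562), (7.155416965484619, 8.049844741821289), 26.56505012512207)
```

```bash
cat > m2.py <<'E'
from h import *
t=load("top0");s=load("scene0")
T=[(197.2,203.5),(210.75,211.73),(225.0,219.93),(238.63,228.18)]
S=[(276.05,252.6),(282.23,238.63),(287.6,225.9),(293.2,213.5)]
a=onz(t,T,.061);b=onz(s,S,.061);print(a);print(b);
for u,v in zip(T,S): print(tri(t,u,s,v))
P=(a+b)/2
d=P[0]-P[3];print(np.linalg.norm(d),np.arctan2(d[1],d[0])-np.pi/2)
# lip top edge ends, from zoomed views
z=lambda L,x,y,f:[(x+u/f,y+v/f) for u,v in L]
LT=z([(220,214),(362,293)],170,90,3.75)
LS=z([(367,122),(287,268)],160,150,4.6)
print(onz(t,LT,.174),onz(s,LS,.174))
E
python3 m2.py
python3 - <<'E'
from h import *
for n,(x0,y0,x1,y1) in {"top":(220,140,275,180),"scene":(210,170,250,220)}.items():
    p=load(n+"0")["p"][y0:y1,x0:x1,::-1]
    f=600/(y1-y0); f=min(f,800/(x1-x0)); print(n,f)
    cv2.imwrite(f"pics/{n}lip.png",cv2.resize(p,None,fx=f,fy=f,interpolation=cv2.INTER_NEAREST))
E
```

```text
[[ 0.4791 -0.0192  0.061 ]
 [ 0.4559 -0.0583  0.061 ]
 [ 0.433  -0.0991  0.061 ]
 [ 0.41   -0.1379  0.061 ]]
[[ 0.4824 -0.0151  0.061 ]
 [ 0.4581 -0.0562  0.061 ]
 [ 0.4356 -0.0955  0.061 ]
 [ 0.4116 -0.1354  0.061 ]]
(array([ 0.4809, -0.0186,  0.0542]), np.float64(0.0015556771084770493))
(array([ 0.457 , -0.0582,  0.0573]), np.float64(0.0012480886345745841))
(array([ 0.4342, -0.099 ,  0.0554]), np.float64(0.0010920534311510638))
(array([ 0.4107, -0.1379,  0.0573]), np.float64(0.0005297747446709637))
0.1384578834904771 -0.5296481183961401
[[ 0.613  -0.1115  0.174 ]
 [ 0.5567 -0.2117  0.174 ]] [[ 0.5536 -0.2013  0.174 ]
 [ 0.6104 -0.1008  0.174 ]]
top 14.545454545454545
scene 12.0
```

```bash
python3 - <<'E'
from h import *
a=cv2.imread("pics/toplip.png");b=cv2.imread("pics/scenelip.png");print(a.shape,b.shape)
E
```

```text
(582, 800, 3) (600, 480, 3)
```

View pics/toplip.png

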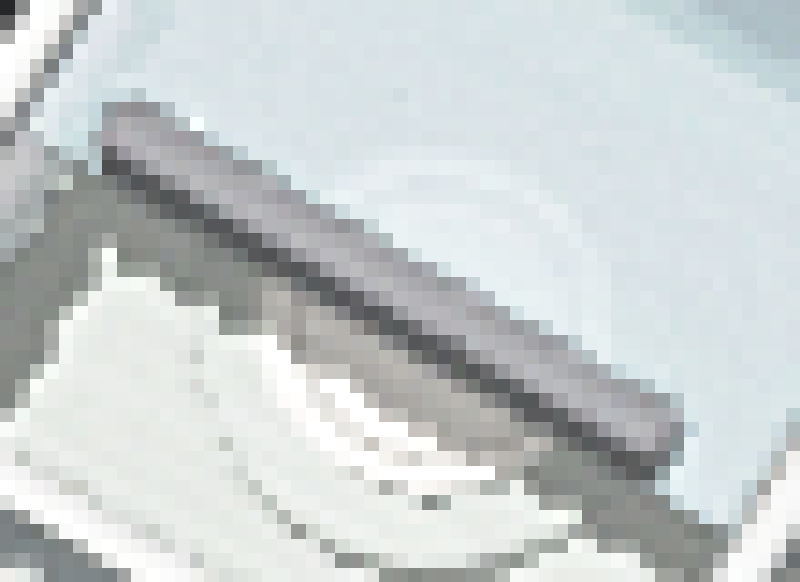

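View pics/scenelip.png

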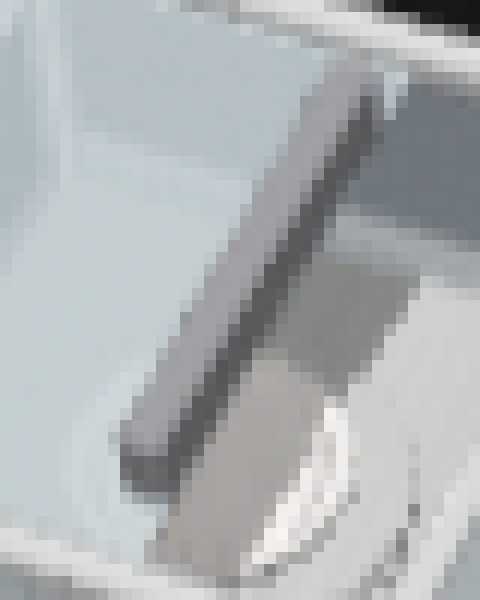

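```bash
python3 - <<'E'
from h import *
t=load("top0");s=load("scene0")
yaw=-.53
ex=np.array([np.cos(yaw),np.sin(yaw)]);ey=np.array([-ex[1],ex[0]])
for c,l,k in((t,(246.4,158.7),(225.0,219.93)),(s,(230.3,191.),(287.6,225.9))):
    L=onz(c,[l],.174)[0];K=onz(c,[k],.061)[0]
    d=(L-K)[:2];print(L,K,"lip rel key in balance:",d@ex,d@ey," x_b",d@ex-.118,"y_b",d@ey-.023)
print(tri(t,(246.4,158.7),s,(230.3,191.)))
# rails front corners depth checks; shelf heights
for n,c in(("top",t),("scene",s)):
    h,w=c["d"].shape;v,u=np.mgrid[0:h:4,0:w:4]
    uv=np.c_[u.ravel(),v.ravel()];o,d=ray(c,uv);P=o+d*c["d"][::4,::4].reshape(-1,1)
    ok=c["d"][::4,::4].ravel()>0
    q=(P[:,2]>.2)&ok&(P[:,0]>.3)&(P[:,0]<1.2)
    Q=P[q];print(n,len(Q),Q.min(0),Q.max(0))
    for y0 in np.arange(-.6,.5,.2):
        w=Q[(Q[:,1]>y0)&(Q[:,1]<y0+.2)]
        if len(w): print(y0,w.min(0))
E
```

```text
[ 0.5817 -0.1587  0.174 ] [ 0.433  -0.0991  0.061 ] lip rel key in balance: 0.15839471971710925 0.023731814759459118  x_b 0.040394719717109256 y_b 0.0007318147594591179
[ 0.5844 -0.1546  0.174 ] [ 0.4356 -0.0955  0.061 ] lip rel key in balance: 0.15823820571177963 0.02431697592835582  x_b 0.040238205711779634 y_b 0.0013169759283558208
(array([ 0.5838, -0.1588,  0.1684]), np.float64(0.0012666766230280113))
top 3761 [ 0.3003 -0.5527  0.2002] [0.9689 0.4753 0.7375]
-0.6 [ 0.3003 -0.5527  0.2002]
-0.39999999999999997 [ 0.7526 -0.3996  0.3029]
-0.19999999999999996 [ 0.7519 -0.2     0.3087]
1.1102230246251565e-16 [0.748  0.0001 0.234 ]
0.20000000000000007 [0.7518 0.2001 0.3082]
0.4 [0.7524 0.4001 0.3037]
scene 4640 [ 0.3009 -0.5573  0.2001] [1.019  0.4509 0.7872]
-0.6 [ 0.3009 -0.5573  0.2001]
-0.39999999999999997 [ 0.7557 -0.3986  0.3066]
-0.19999999999999996 [ 0.754  -0.1988  0.3108]
1.1102230246251565e-16 [0.7486 0.0005 0.304 ]
0.20000000000000007 [0.7543 0.2001 0.3109]
0.4 [0.7545 0.4003 0.6941]
```

```bash
python3 - <<'E'
from h import *
for n in("top","scene"):
    c=load(n+"0");h,w=c["d"].shape;v,u=np.mgrid[0:h:2,0:w:2]
    uv=np.c_[u.ravel(),v.ravel()];o,d=ray(c,uv);P=o+d*c["d"][::2,::2].reshape(-1,1)
    P=P[c["d"][::2,::2].ravel()>0]
    print(n,"max z cells: rows x .2-.8, cols y .6..-.4")
    for x in np.arange(.1,.85,.1):
        print("%.1f"%x,[round(float(max(Q[:,2],default=-1)),2) for y in np.arange(.6,-.5,-.1) for Q in [P[(abs(P[:,0]-x)<.05)&(abs(P[:,1]-y)<.05)]]])
E
```

```text
top max z cells: rows x .2-.8, cols y .6..-.4
0.1 [-0.81, -0.8, -0.81, -0.8, 0.0, 0.05, 0.38, 0.36, 0.0, -0.8, -0.81]
0.2 [-0.8, -0.81, -0.81, -0.8, -0.71, -0.71, -0.71, -0.7, -0.71, -0.81, -0.81]
0.3 [0.04, 0.06, 0.01, 0.02, 0.02, 0.01, 0.01, 0.0, 0.01, 0.01, 0.01]
0.4 [-1.0, 0.07, 0.01, 0.03, 0.03, 0.01, 0.05, 0.07, 0.07, 0.02, 0.01]
0.5 [-1.0, 0.13, 0.05, 0.05, 0.04, 0.01, 0.07, 0.15, 0.16, 0.06, 0.01]
0.6 [-1.0, 0.13, 0.16, 0.12, 0.05, 0.08, 0.08, 0.18, 0.18, 0.16, 0.01]
0.7 [0.0, 0.15, 0.19, 0.18, 0.15, 0.35, 0.08, 0.16, 0.16, 0.16, 0.01]
0.8 [0.02, 0.33, 0.41, 0.41, 0.36, 0.4, 0.42, 0.39, 0.46, 0.36, 0.36]
scene max z cells: rows x .2-.8, cols y .6..-.4
0.1 [-1.0, -1.0, -1.0, -1.0, 0.0, 0.37, 0.38, 0.36, 0.0, -1.0, -1.0]
0.2 [-1.0, -1.0, -1.0, -1.0, -0.0, 0.0, 0.0, 0.0, -1.0, -1.0, -1.0]
0.3 [-1.0, -1.0, 0.0, 0.02, 0.02, 0.01, 0.01, 0.0, 0.01, 0.01, 0.01]
0.4 [-1.0, -1.0, -1.0, 0.02, 0.03, 0.01, 0.05, 0.06, 0.07, 0.01, 0.01]
0.5 [-1.0, -1.0, -1.0, 0.05, 0.05, 0.01, 0.07, 0.15, 0.16, 0.01, 0.01]
0.6 [-1.0, -1.0, -1.0, 0.05, 0.05, 0.08, 0.16, 0.18, 0.18, 0.16, 0.01]
0.7 [-1.0, -1.0, -1.0, 0.17, 0.15, 0.74, 0.08, 0.16, 0.16, 0.16, 0.0]
0.8 [-1.0, 0.74, 0.75, 0.74, 0.74, 0.78, 0.74, 0.76, 0.7, 0.36, 0.36]
```

Call:
jog_arm([
  {"gripper": 0,"dp": [0,0,-0.06],"angular": [0,0,0.65]},
  {"gripper": 0,"dp": [-0.058,0.084,0],"angular": [0,0,0]},
  {"gripper": 0,"dp": [-0.058,0.084,0],"angular": [0,0,0]},
  {"gripper": 0,"dp": [-0.058,0.084,0],"angular": [0,0,0]},
  {"gripper": 0,"dp": [-0.058,0.084,0],"angular": [0,0,0]},
  {"gripper": 0,"dp": [-0.058,0.084,0],"angular": [0,0,0]},
  {"gripper": 0,"dp": [-0.058,0.084,0],"angular": [0,0,0]},
  {"gripper": 0,"dp": [-0.058,0.084,0],"angular": [0,0,0]},
  {"gripper": 0,"dp": [-0.058,0.084,0],"angular": [0,0,0]},
  {"gripper": 0,"dp": [0,0,0],"angular": [0,0,0]},
])

```text
time_s: 1.35
position: [0.4355, 0.1946, 0.2611]
ee_rot: [0.0, 0.869, 0.495, -0.0]
wrist_force: [0.2, -0.5, 0.7]
finger_gap: 0.0002
```

Call:
jog_arm([
  {"gripper": 0,"dp": [-0.0567,0.0838,0],"angular": [0,0,0]},
  {"gripper": 0,"dp": [-0.0567,0.0838,0],"angular": [0,0,0]},
  {"gripper": 0,"dp": [-0.0567,0.0838,0],"angular": [0,0,0]},
  {"gripper": 0,"dp": [-0.0567,0.0838,0],"angular": [0,0,0]},
  {"gripper": 0,"dp": [-0.0567,0.0838,0],"angular": [0,0,0]},
  {"gripper": 0,"dp": [-0.0567,0.0838,0],"angular": [0,0,0]},
  {"gripper": 0,"dp": [-0.0567,0.0838,0],"angular": [0,0,0]},
  {"gripper": 0,"dp": [-0.0567,0.0838,0],"angular": [0,0,0]},
  {"gripper": 0,"dp": [0,0,0],"angular": [0,0,0]},
  {"gripper": 0,"dp": [0,0,0],"angular": [0,0,0]},
])

```text
time_s: 2.6
position: [0.6087, -0.1667, 0.2607]
ee_rot: [-0.001, 0.868, 0.497, -0.0]
wrist_force: [0.7, -0.6, -0.4]
finger_gap: 0.0001
```

```bash
cat > snap.py <<'E'
import sys
from plant import manip
from h import *
tag=sys.argv[1]
s=manip.sense();print(s["position"],s["wrist_force"],s["time_s"],s["joint_positions"])
box={"top":(180,90,310,250),"scene":(160,120,330,280)}
for n in sys.argv[2:]:
    p,d=manip.camera(n);c=manip.get_calibration(n)
    np.savez(n+tag+".npz",p=p,d=d,**{k:np.array(v) for k,v in c.items()})
    x0,y0,x1,y1=box[n]
    q=cv2.resize(p[y0:y1,x0:x1,::-1],None,fx=3.7,fy=3.7,interpolation=cv2.INTER_CUBIC)
    u=(proj(c,s["position"])[0]-[x0,y0])*3.7;print(n,"tcp px zoomed",u)
    cv2.circle(q,tuple(int(a) for a in u),3,(0,0,255),1)
    cv2.imwrite(f"pics/{n}{tag}.png",q)
E
python3 snap.py 1 scene top
```

```text
[ 0.6087 -0.1667  0.2607] [ 0.69   -0.6419 -0.3941] 2.6 [-0.27    0.3382  1.5874  0.0006  1.2176 -1.3107]
scene tcp px zoomed [214.2638 173.1813]
top tcp px zoomed [257.2445 180.9347]
```

View pics/scene1.png

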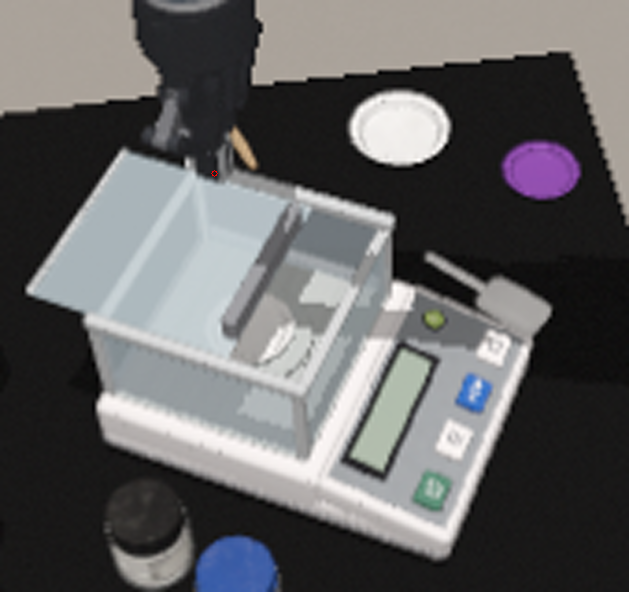

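View pics/top1.png

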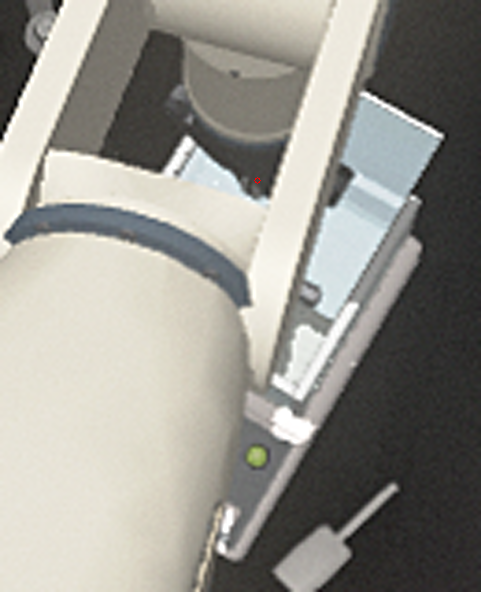

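Call:
jog_arm([
  {"gripper": 0,"dp": [0,0.006,0.04],"angular": [0,0,0]},
  {"gripper": 0,"dp": [0,0,0.04],"angular": [0,0,0]},
  {"gripper": 0,"dp": [0,0,0.04],"angular": [0,0,0]},
  {"gripper": 0,"dp": [0,0,0.04],"angular": [0,0,0]},
  {"gripper": 0,"dp": [0,0,0.012],"angular": [0,0,0]},
  {"gripper": 0,"dp": [0,0,0.012],"angular": [0,0,0]},
  {"gripper": 0,"dp": [0,0,0.011],"angular": [0,0,0]},
  {"gripper": 0,"dp": [0,0,0],"angular": [0,0,0]},
  {"gripper": 0,"dp": [0,0,0],"angular": [0,0,0]},
  {"gripper": 0,"dp": [0,0,0],"angular": [0,0,0]},
])

```text
time_s: 3.95
position: [0.6119, -0.1695, 0.1642]
ee_rot: [0.0, 0.868, 0.497, 0.0]
wrist_force: [0.2, -0.5, -0.1]
finger_gap: 0.0001
```

```bash
python3 snap.py 2 scene
```

```text
[ 0.6119 -0.1695  0.1642] [ 0.1786 -0.5419 -0.0781] 3.95 [-0.2726  0.4348  1.671  -0.      1.0351 -1.313 ]
scene tcp px zoomed [221.6246 259.8625]
```

View pics/scene2.png

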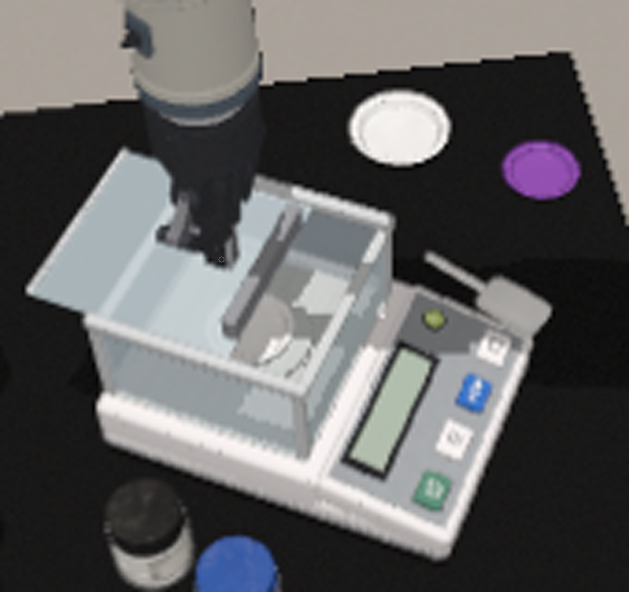

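Call:
jog_arm([
  {"gripper": 0,"dp": [0,-0.01,0],"angular": [0,0,0]},
  {"gripper": 0,"dp": [0,-0.008,0],"angular": [0,0,0]},
  {"gripper": 0,"dp": [0,-0.008,0],"angular": [0,0,0]},
  {"gripper": 0,"dp": [0,-0.008,0],"angular": [0,0,0]},
  {"gripper": 0,"dp": [0,-0.008,0],"angular": [0,0,0]},
  {"gripper": 0,"dp": [0,-0.008,0],"angular": [0,0,0]},
  {"gripper": 0,"dp": [0,-0.008,0],"angular": [0,0,0]},
  {"gripper": 0,"dp": [0,-0.008,0],"angular": [0,0,0]},
  {"gripper": 0,"dp": [0,-0.008,0],"angular": [0,0,0]},
  {"gripper": 0,"dp": [0,0,0],"angular": [0,0,0]},
])

```text
time_s: 5.25
position: [0.5793, -0.1504, 0.1637]
ee_rot: [-0.0, 0.868, 0.497, -0.0]
wrist_force: [-0.7, 0.4, -0.6]
finger_gap: 0.0001
```

```bash
python3 snap.py 3 scene
```

```text
[ 0.5793 -0.1504  0.1637] [-0.6888  0.4324 -0.6107] 5.25 [-0.2566  0.3839  1.7525  0.0003  1.0057 -1.2973]
scene tcp px zoomed [268.634  275.1801]
```

View pics/scene3.png

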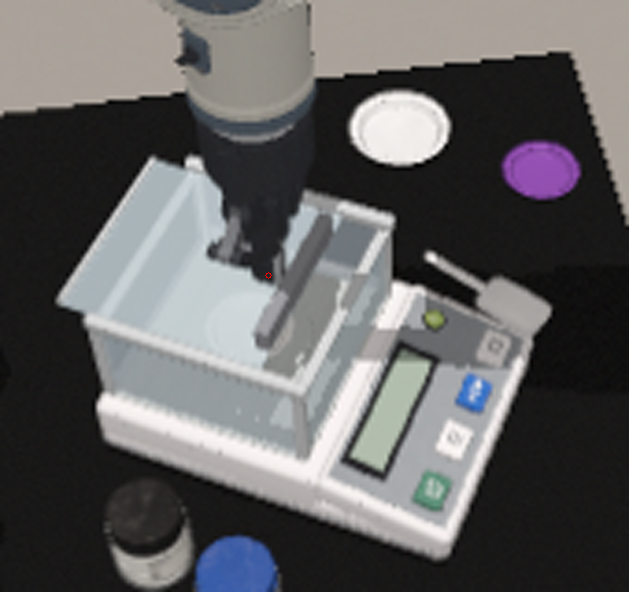

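Call:
jog_arm([
  {"gripper": 0,"dp": [0,-0.005,0],"angular": [0,0,0]},
  {"gripper": 0,"dp": [0,-0.005,0],"angular": [0,0,0]},
  {"gripper": 0,"dp": [0,-0.005,0],"angular": [0,0,0]},
  {"gripper": 0,"dp": [0,-0.005,0],"angular": [0,0,0]},
  {"gripper": 0,"dp": [0,-0.005,0],"angular": [0,0,0]},
  {"gripper": 0,"dp": [0,-0.005,0],"angular": [0,0,0]},
  {"gripper": 0,"dp": [0,-0.005,0],"angular": [0,0,0]},
  {"gripper": 0,"dp": [0,-0.005,0],"angular": [0,0,0]},
  {"gripper": 0,"dp": [0,-0.005,0],"angular": [0,0,0]},
  {"gripper": 0,"dp": [0,0,0],"angular": [0,0,0]},
])

```text
time_s: 6.55
position: [0.56, -0.1392, 0.1638]
ee_rot: [-0.0, 0.868, 0.497, -0.0]
wrist_force: [0.3, 0.6, -1.1]
finger_gap: 0.0001
```

```bash
python3 snap.py 4 scene
```

```text
[ 0.56   -0.1392  0.1638] [ 0.3223  0.5635 -1.1096] 6.55 [-0.2462  0.3531  1.7997 -0.      0.9893 -1.2868]
scene tcp px zoomed [296.9839 283.9855]
```

View pics/scene4.png

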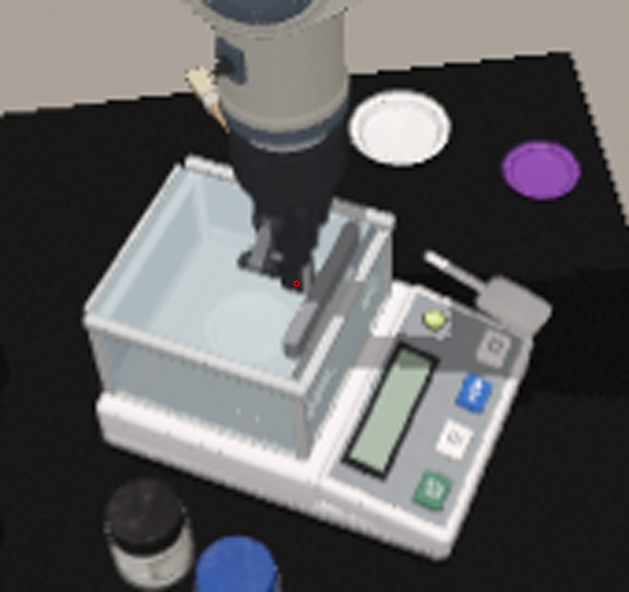

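Call:
jog_arm([
  {"gripper": 0,"dp": [0,-0.003,0],"angular": [0,0,0]},
  {"gripper": 0,"dp": [0,-0.003,0],"angular": [0,0,0]},
  {"gripper": 0,"dp": [0,-0.002,0],"angular": [0,0,0]},
  {"gripper": 0,"dp": [0,-0.002,0],"angular": [0,0,0]},
  {"gripper": 0,"dp": [0,-0.002,0],"angular": [0,0,0]},
  {"gripper": 0,"dp": [0,-0.002,0],"angular": [0,0,0]},
  {"gripper": 0,"dp": [0,-0.002,0],"angular": [0,0,0]},
  {"gripper": 0,"dp": [0,0,0],"angular": [0,0,0]},
  {"gripper": 0,"dp": [0,0,0],"angular": [0,0,0]},
  {"gripper": 0,"dp": [0,0,0],"angular": [0,0,0]},
])

```text
time_s: 7.85
position: [0.5534, -0.1352, 0.1638]
ee_rot: [-0.0, 0.868, 0.497, -0.0]
wrist_force: [0.8, -0.1, 0.4]
finger_gap: -0.0001
```

```bash
python3 snap.py 5 scene
```

```text
[ 0.5534 -0.1352  0.1638] [ 0.7563 -0.0958  0.3832] 7.85 [-0.2423  0.3424  1.8159  0.0001  0.9836 -1.2828]
scene tcp px zoomed [306.7355 287.2385]
```

View pics/scene5.png

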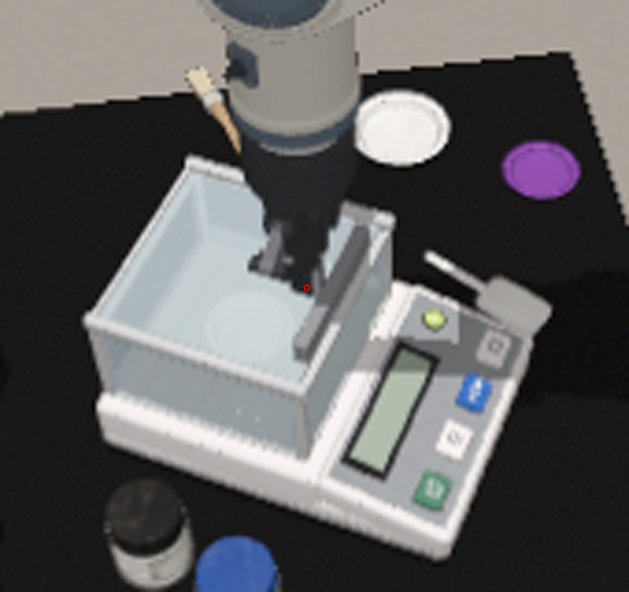

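Call:
jog_arm([
  {"gripper": 0,"dp": [0,-0.002,0],"angular": [0,0,0]},
  {"gripper": 0,"dp": [0,-0.002,0],"angular": [0,0,0]},
  {"gripper": 0,"dp": [0,-0.002,0],"angular": [0,0,0]},
  {"gripper": 0,"dp": [0,-0.001,0],"angular": [0,0,0]},
  {"gripper": 0,"dp": [0,-0.001,0],"angular": [0,0,0]},
  {"gripper": 0,"dp": [0,0,0],"angular": [0,0,0]},
  {"gripper": 0,"dp": [0,0,0],"angular": [0,0,0]},
  {"gripper": 0,"dp": [0,0,0],"angular": [0,0,0]},
  {"gripper": 0,"dp": [0,0,0],"angular": [0,0,0]},
  {"gripper": 0,"dp": [0,0,0],"angular": [0,0,0]},
])

```text
time_s: 9.15
position: [0.5533, -0.135, 0.1642]
ee_rot: [0.003, 0.868, 0.497, 0.002]
wrist_force: [12.5, -8.8, -10.1]
finger_gap: 0.0001
```

```bash
python3 snap.py 6 scene
```

```text
[ 0.5533 -0.135   0.1642] [ 12.5337  -8.7734 -10.1181] 9.15 [-0.2411  0.3378  1.8216 -0.0018  0.9746 -1.2809]
scene tcp px zoomed [306.8718 287.0074]
```

View pics/scene6.png

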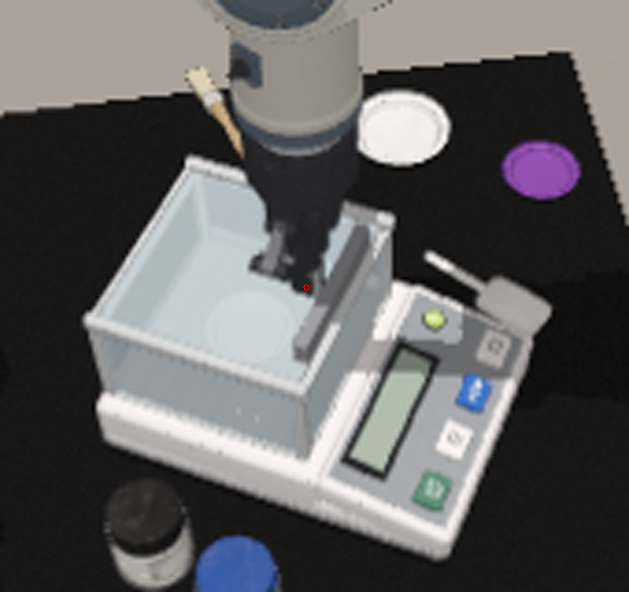

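Call:
jog_arm([
  {"gripper": 0,"dp": [0,0.01,0],"angular": [0,0,0]},
  {"gripper": 0,"dp": [0,0.016,0],"angular": [0,0,0]},
  {"gripper": 0,"dp": [0,0,0],"angular": [0,0,0]},
  {"gripper": 0,"dp": [0,0,-0.03],"angular": [0,0,0]},
  {"gripper": 0,"dp": [0,0,-0.04],"angular": [0,0,0]},
  {"gripper": 0,"dp": [0,0,-0.04],"angular": [0,0,0]},
  {"gripper": 0,"dp": [0,0,-0.03],"angular": [0,0,0]},
  {"gripper": 0,"dp": [0,0,0],"angular": [-0.67,0,0]},
  {"gripper": 0,"dp": [0,0,0],"angular": [-0.66,0,0]},
  {"gripper": 0,"dp": [0,0,0],"angular": [0,0,0]},
])

```text
time_s: 10.45
position: [0.5599, -0.1391, 0.2342]
ee_rot: [0.086, 0.863, 0.495, 0.049]
wrist_force: [0.1, 0.7, -0.0]
finger_gap: -0.0002
```

```bash
python3 snap.py 7 scene; cat > go.py <<'E'
import sys
from plant import manip
from h import *
from scipy.spatial.transform import Rotation as R
s=manip.sense();q=s["ee_rot"];r=R.from_quat([q[1],q[2],q[3],q[0]]).as_matrix()
print("axes",r.T)
key=np.array([.4343,-.0973,.061]);n=np.array([-np.sin(.2)*np.cos(-.53),-np.sin(.2)*np.sin(-.53),np.cos(.2)])
tgt=key+n*float(sys.argv[1])
print("target",tgt,"tool-frame units",r.T@(tgt-s["position"])/.5)
E
python3 go.py 0.06
```

```text
[ 0.5599 -0.1391  0.2342] [ 0.0691  0.6737 -0.0219] 10.45 [-0.2091  0.1816  1.8751 -0.0799  0.8976 -1.2064]
scene tcp px zoomed [292.1752 220.4809]
axes [[ 0.5053  0.8629  0.    ]
 [ 0.846  -0.4954  0.197 ]
 [ 0.17   -0.0995 -0.9804]]
target [ 0.424  -0.0913  0.1198] tool-frame units [-0.055  -0.3242  0.1687]
```

View pics/scene7.png

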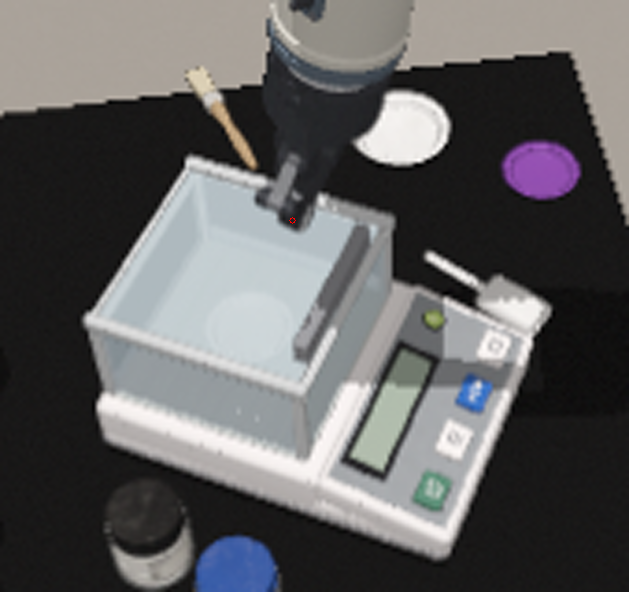

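Call:
jog_arm([
  {"gripper": 0,"dp": [-0.011,-0.065,0],"angular": [0,0,0]},
  {"gripper": 0,"dp": [-0.011,-0.065,0],"angular": [0,0,0]},
  {"gripper": 0,"dp": [-0.011,-0.065,0],"angular": [0,0,0]},
  {"gripper": 0,"dp": [-0.011,-0.065,0],"angular": [0,0,0]},
  {"gripper": 0,"dp": [-0.011,-0.064,0],"angular": [0,0,0]},
  {"gripper": 0,"dp": [0,0,0.06],"angular": [0,0,0]},
  {"gripper": 0,"dp": [0,0,0.06],"angular": [0,0,0]},
  {"gripper": 0,"dp": [0,0,0.05],"angular": [0,0,0]},
  {"gripper": 0,"dp": [0,0,0.03],"angular": [0,0,0]},
  {"gripper": 0,"dp": [0,0,0],"angular": [0,0,0]},
])

```text
time_s: 11.75
position: [0.4276, -0.0936, 0.1029]
ee_rot: [0.085, 0.864, 0.494, 0.048]
wrist_force: [-0.4, 0.7, 0.0]
finger_gap: -0.0002
```

```bash
python3 snap.py 8 scene;python3 go.py 0.01
```

```text
[ 0.4276 -0.0936  0.1029] [-0.3508  0.7396  0.0468] 11.75 [-0.1631  0.1753  2.2613 -0.1422  0.5262 -1.0864]
scene tcp px zoomed [485.7109 360.9855]
axes [[ 0.5063  0.8624 -0.0006]
 [ 0.8456 -0.4963  0.1964]
 [ 0.1691 -0.1    -0.9805]]
target [ 0.4326 -0.0963  0.0708] tool-frame units [ 0.0001 -0.0021  0.0664]
```

View pics/scene8.png

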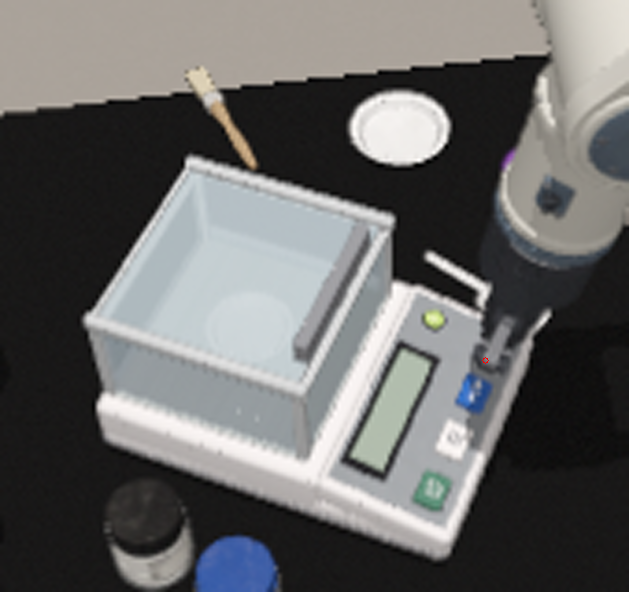

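Call:
jog_arm([
  {"gripper": 0,"dp": [0,-0.002,0.03],"angular": [0,0,0]},
  {"gripper": 0,"dp": [0,0,0.03],"angular": [0,0,0]},
  {"gripper": 0,"dp": [0,0,0.01],"angular": [0,0,0]},
  {"gripper": 0,"dp": [0,0,0.004],"angular": [0,0,0]},
  {"gripper": 0,"dp": [0,0,0.002],"angular": [0,0,0]},
  {"gripper": 0,"dp": [0,0,0.002],"angular": [0,0,0]},
  {"gripper": 0,"dp": [0,0,0],"angular": [0,0,0]},
  {"gripper": 0,"dp": [0,0,0],"angular": [0,0,0]},
  {"gripper": 0,"dp": [0,0,0],"angular": [0,0,0]},
  {"gripper": 0,"dp": [0,0,0],"angular": [0,0,0]},
])

```text
time_s: 13.05
position: [0.4332, -0.0967, 0.0652]
ee_rot: [0.086, 0.863, 0.495, 0.049]
wrist_force: [0.3, -0.4, -0.3]
finger_gap: -0.0001
```

```bash
python3 snap.py 9 scene top;python3 go.py 0.0
```

```text
[ 0.4332 -0.0967  0.0652] [ 0.3254 -0.3981 -0.274 ] 13.05 [-0.1688  0.2655  2.2763 -0.1733  0.4185 -1.0572]
scene tcp px zoomed [475.1669 387.1038]
top tcp px zoomed [162.9872 479.7162]
axes [[ 0.5058  0.8627  0.    ]
 [ 0.8456 -0.4957  0.1982]
 [ 0.171  -0.1002 -0.9802]]
target [ 0.4343 -0.0973  0.061 ] tool-frame units [-0.0001  0.0007  0.0088]
```

View pics/scene9.png

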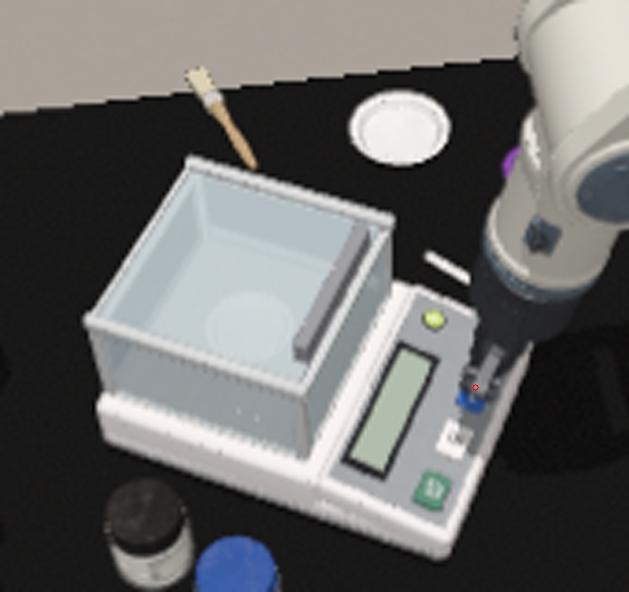

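Call:
jog_arm([
  {"gripper": 0,"dp": [0,0,0.002],"angular": [0,0,0]},
  {"gripper": 0,"dp": [0,0,0.002],"angular": [0,0,0]},
  {"gripper": 0,"dp": [0,0,0.002],"angular": [0,0,0]},
  {"gripper": 0,"dp": [0,0,0.002],"angular": [0,0,0]},
  {"gripper": 0,"dp": [0,0,0.002],"angular": [0,0,0]},
  {"gripper": 0,"dp": [0,0,0.002],"angular": [0,0,0]},
  {"gripper": 0,"dp": [0,0,0],"angular": [0,0,0]},
  {"gripper": 0,"dp": [0,0,0],"angular": [0,0,0]},
  {"gripper": 0,"dp": [0,0,0],"angular": [0,0,0]},
  {"gripper": 0,"dp": [0,0,0],"angular": [0,0,0]},
])

```text
time_s: 14.4
position: [0.4343, -0.0973, 0.0594]
ee_rot: [0.086, 0.863, 0.495, 0.05]
wrist_force: [-1.1, 0.3, 2.2]
finger_gap: 0.0003
```

```bash
python3 go.py 0.0; python3 -c "
from plant import manip
print(manip.sense()['wrist_force'])"
```

```text
axes [[ 0.5058  0.8626  0.    ]
 [ 0.8455 -0.4958  0.1982]
 [ 0.171  -0.1003 -0.9802]]
target [ 0.4343 -0.0973  0.061 ] tool-frame units [-0.      0.0007 -0.0031]
[-1.07612878  0.34835763  2.18444579]
```

Call:
jog_arm([
  {"gripper": 0,"dp": [0,0,0.002],"angular": [0,0,0]},
  {"gripper": 0,"dp": [0,0,0.002],"angular": [0,0,0]},
  {"gripper": 0,"dp": [0,0,0.002],"angular": [0,0,0]},
  {"gripper": 0,"dp": [0,0,0],"angular": [0,0,0]},
  {"gripper": 0,"dp": [0,0,0],"angular": [0,0,0]},
  {"gripper": 0,"dp": [0,0,0],"angular": [0,0,0]},
  {"gripper": 0,"dp": [0,0,0],"angular": [0,0,0]},
  {"gripper": 0,"dp": [0,0,0],"angular": [0,0,0]},
  {"gripper": 0,"dp": [0,0,0],"angular": [0,0,0]},
  {"gripper": 0,"dp": [0,0,0],"angular": [0,0,0]},
])

```text
time_s: 15.65
position: [0.4348, -0.0976, 0.0564]
ee_rot: [0.086, 0.863, 0.495, 0.049]
wrist_force: [-1.3, 1.3, 4.2]
finger_gap: 0.0001
```

Call:
jog_arm([
  {"gripper": 0,"dp": [0,0,0.001],"angular": [0,0,0]},
  {"gripper": 0,"dp": [0,0,0.001],"angular": [0,0,0]},
  {"gripper": 0,"dp": [0,0,0],"angular": [0,0,0]},
  {"gripper": 0,"dp": [0,0,0],"angular": [0,0,0]},
  {"gripper": 0,"dp": [0,0,0],"angular": [0,0,0]},
  {"gripper": 0,"dp": [0,0,0],"angular": [0,0,0]},
  {"gripper": 0,"dp": [0,0,0],"angular": [0,0,0]},
  {"gripper": 0,"dp": [0,0,0],"angular": [0,0,0]},
  {"gripper": 0,"dp": [0,0,0],"angular": [0,0,0]},
  {"gripper": 0,"dp": [0,0,0],"angular": [0,0,0]},
])

```text
time_s: 16.9
position: [0.435, -0.0977, 0.0554]
ee_rot: [0.086, 0.863, 0.495, 0.05]
wrist_force: [-1.9, 1.4, 4.9]
finger_gap: -0.0
```

```bash
for i in 1 2 3; do python3 snap.py a$i scene; done
```

```text
[ 0.435  -0.0977  0.0554] [-1.9188  1.3583  4.9338] 16.9 [-0.1706  0.2904  2.2778 -0.1835  0.3923 -1.0479]
scene tcp px zoomed [472.1249 393.4802]
[ 0.435  -0.0977  0.0554] [-0.7143  0.5798  4.573 ] 16.95 [-0.1706  0.2904  2.2778 -0.1835  0.3923 -1.0478]
scene tcp px zoomed [472.1077 393.4809]
[ 0.435  -0.0977  0.0554] [-1.8099  1.0738  4.4676] 17.0 [-0.1706  0.2904  2.2778 -0.1835  0.3923 -1.0478]
scene tcp px zoomed [472.133  393.4833]
```

View pics/scenea1.png

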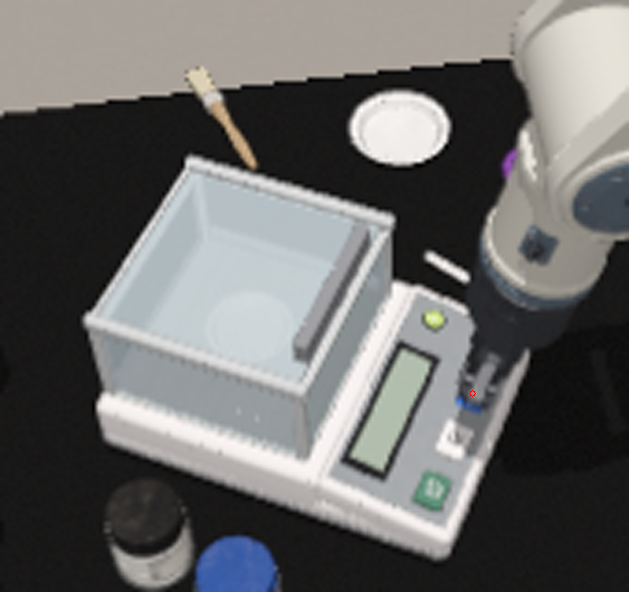

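Call:
jog_arm([
  {"gripper": 0,"dp": [0,0,-0.004],"angular": [0,0,0]},
  {"gripper": 0,"dp": [0,0,-0.006],"angular": [0,0,0]},
  {"gripper": 0,"dp": [0,0,-0.01],"angular": [0,0,0]},
  {"gripper": 0,"dp": [0,0,-0.03],"angular": [0,0,0]},
  {"gripper": 0,"dp": [0,0,-0.06],"angular": [0,0,0]},
  {"gripper": 0,"dp": [0,0,-0.06],"angular": [0,0,0]},
  {"gripper": 0,"dp": [0,0,-0.06],"angular": [0,0,0]},
  {"gripper": 0,"dp": [0,0,-0.06],"angular": [0,0,0]},
  {"gripper": 0,"dp": [0,0,0],"angular": [0,0,0]},
  {"gripper": 0,"dp": [0,0,0],"angular": [0,0,0]},
])

```text
time_s: 18.3
position: [0.4099, -0.0831, 0.1972]
ee_rot: [0.086, 0.863, 0.495, 0.049]
wrist_force: [-0.2, -0.8, 0.1]
finger_gap: 0.0002
```

```bash
python3 snap.py b scene top
```

```text
[ 0.4099 -0.0831  0.1972] [-0.2019 -0.7851  0.1256] 18.3 [-0.1421 -0.0336  2.2079 -0.1063  0.7853 -1.1144]
scene tcp px zoomed [520.7131 291.1116]
top tcp px zoomed [130.972 490.015]
```

View pics/sceneb.png

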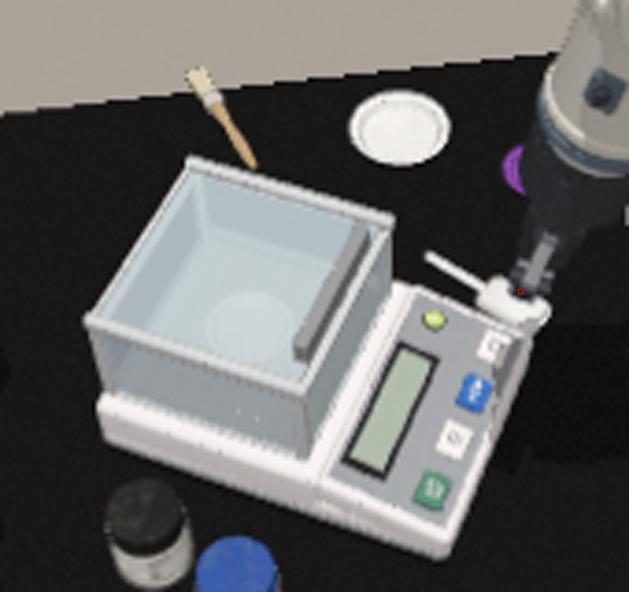

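View pics/topb.png

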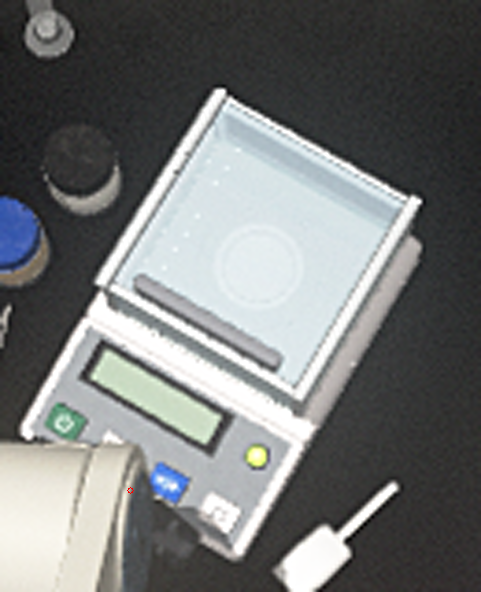

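```bash
python3 - <<'E'
from h import *
t=load("topb");s=load("sceneb");ex=np.array([.8628,-.5055]);ey=np.array([.5055,.8628])
for n,x0,y0,x1,y1 in(("top",205,155,270,205),("scene",230,170,280,225)):
    p=load(n+"b")["p"][y0:y1,x0:x1,::-1]
    cv2.imwrite(f"pics/{n}endlip.png",cv2.resize(p,None,fx=10,fy=10,interpolation=cv2.INTER_NEAREST))
# change between first and last picture outside arm
for n in("top","scene"):
    a=load(n+"0")["p"].astype(int);b=load(n+"b")["p"].astype(int)
    m=(abs(a-b).max(2)>50).astype(np.uint8);nn,l,st,c=cv2.connectedComponentsWithStats(m)
    print(n,[list(map(int,q)) for q in st[1:] if q[4]>15])
E
```

```text
top [[240, 100, 60, 44, 1139], [214, 147, 56, 44, 805], [53, 204, 193, 180, 10863], [142, 350, 26, 34, 126]]
scene [[364, 0, 148, 98, 5109], [343, 55, 13, 8, 17], [444, 61, 14, 3, 17], [331, 63, 9, 6, 19], [333, 69, 33, 37, 738], [421, 70, 53, 10, 325], [398, 88, 65, 16, 621], [341, 101, 6, 7, 21], [335, 112, 38, 27, 786], [300, 134, 41, 44, 760], [458, 137, 54, 48, 1013], [425, 146, 15, 50, 399], [440, 147, 23, 43, 621], [167, 160, 43, 45, 860], [220, 177, 36, 42, 558], [297, 183, 14, 19, 131], [434, 185, 6, 14, 16], [495, 184, 17, 18, 104], [239, 192, 18, 27, 107], [374, 202, 55, 33, 687], [292, 210, 12, 29, 124], [457, 214, 55, 29, 586], [398, 233, 24, 39, 365], [470, 235, 42, 56, 1241], [397, 254, 49, 49, 820], [446, 290, 10, 5, 32]]
```

View pics/topendlip.png

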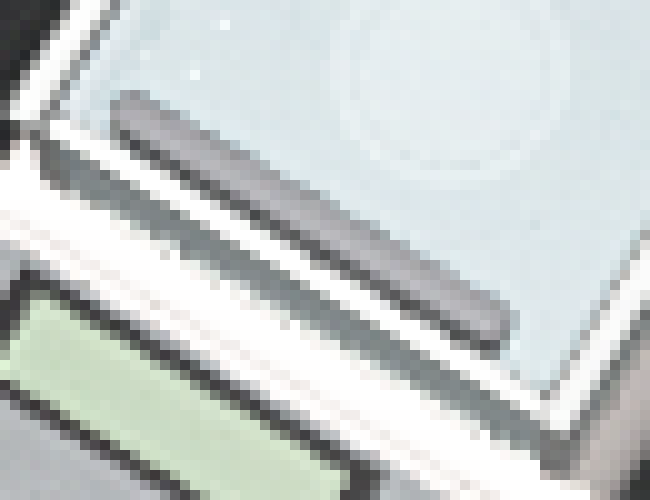

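View pics/sceneendlip.png

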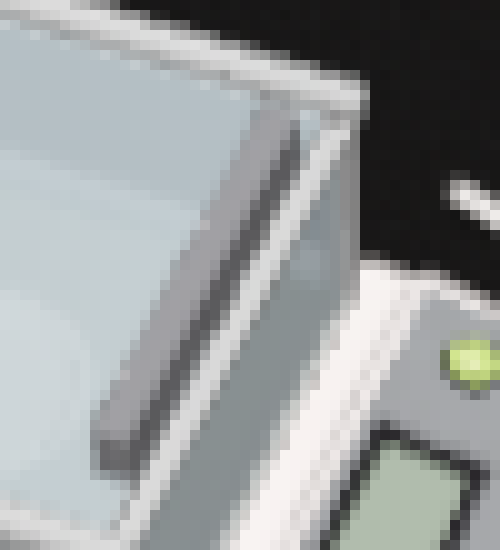

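The door lip now sits flush against the white front bar in both views. The keys are up, and the jars, the scoop and the dish outline are where they were.

```bash
python3 -c "
from plant import manip
print(manip.sign_off())"
```

```text
the job is handed in; nothing more can be done
None
```

The door is shut, the tare key has been pressed once and released, and the job was handed in at about 18.4 s of the 35 s limit.

- **Door:** I pushed it by the back of its lip with closed fingertips, moving the lip about 53 mm. The fingers then stopped moving while the force rose to about 15 N sideways, with about 10 N of downward force. In both final pictures the lip lies against the front bar, and in the scene view the rear edge of the glass is level with the shield's back.
- **Tare key:** I pressed it square to its face at about 4.9 N, which is roughly 5 mm of its 6 mm travel. The travel is worked out from the force and the tip position. Afterwards the force fell to about zero and the key looked fully up.
- **Surroundings:** No contact with another key was seen. The jars and scoop showed no shift between the first and last pictures, and the dish's outline is still centred on the pan. The arm partly hid the menu key in the last top view, but the scene view shows it up. I made no separate check of the tweezers, but the first-to-last picture comparison showed no change at their place.
- **Disagreement:** The two cameras differed by about 4 mm in absolute position, so I used their mean. Touching the lip and the key agreed with that mean to within a couple of millimetres.

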